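Find the deep blind pocket of a heating-block insert and hold it pocket-up

TASK

The aluminium heating-block insert lying on its small black rest has a stop stuck somewhere inside its bore, so one of its two end pockets is deeper than the other. Find the deep pocket by feel: pick the insert up and push an end gently onto the level brass gauge pin until the pin touches the bottom, and turn it round to try the other end as needed (the pin must have bottomed in the deep pocket itself, not only in the shallow one). Then draw it off and finish while holding it in the gripper, still and touching nothing else, at least 15 cm above the bench, with the deep pocket pointing straight up; leave the bottle, beaker and jar standing where they are.

Things in the scene. Friction and masses are not known exactly. Their poses are not given: they have to be found in the camera images.
- insert_centre (a point): Centre of the insert, a block 70 mm long (its x axis, level at first), 40 x 40 mm across, 0.2 kg; 50 mm above the bench at first. A 24 mm round pocket opens in the middle of each end. A black stop that does not budge parts them; depths add up to 30 mm (0+30 to 15+15), and which is deeper changes and is not in this pose. If they differ by under 8 mm, either counts as deep.
- rest: Fixed black plinth on which the insert lies lengthwise, 56 mm long (x) by 22 mm wide (y), 30 mm high, narrower than the insert so that the insert's sides overhang it by 9 mm each. Origin on the bench under its centre.
- pin_tip (a point): Tip of the fixed gauge's level brass pin: 12 mm diameter, 52 mm long, axis 100 mm above the bench. The x axis of this point runs level from the tip along the pin into its post: push along +x (roughly away from the robot). The pin enters an end pocket until it meets the stop.
- gauge: The gauge's blue post with its base; fixed. Origin on the bench below the pin's root, 52 mm along +x from the tip; x as for the pin. Post 34 mm wide (y), 24 mm thick (x from 0 to 24 mm), 122 mm high. Steel base plate 80 x 80 x 12 mm, centred at x = 20 mm.
- bottle_centre (a point): Loose amber bottle, 56 mm diameter, 120 mm high; the point is its centre, half-way up. Leave alone.
- beaker_centre (a point): Loose glass beaker, 60 mm diameter, 75 mm high; the point is its centre, half-way up. Leave alone.
- jar_centre (a point): Loose white jar, 52 mm diameter, 60 mm high; the point is its centre, half-way up. Leave alone.
There are look-alikes about, which are no part of the job. Leave any brown or turquoise look-alike of the part that bears beaker_centre alone.

How it is judged:
By the outcome, as a careful person would: the job done as asked, in the order asked, and still so for the second after the job is handed in, while the arm keeps its last pose, push and grip.
It also fails if it takes over 64 s, if anything falls off the work surface, if the arm or the gripper's body presses on something with over 40 N, if the wrist force passes 120 N, or if a joint passes its speed limit or range.

ROBOT

A 6-joint arm with a two-finger parallel gripper is mounted at the origin on the work surface. World frame = base frame: x ahead of the robot, y to its left, z up, the work surface at z = 0. Lengths are in m, angles in rad, forces in N, time in s.
With the tool pointing down it reaches from about 0.35 to 0.775 m from the base axis. Payload 7.3 kg.
Tool frame: the origin (TCP) lies at the very end of the fingers, on their centre line; the grasp point (between the pads) lies 19 mm behind it; z points along the fingers, y is the line along which they close (so a half turn about z gives the same grasp; the last joint's range is limited). The gripper opens to 92 mm and grips with 3 to 60 N. Pads are 19 mm wide; open, the fingers measure 130 mm over their backs; the gripper's body (75 mm by 190 mm) begins 47 mm behind the grasp point.
Start: joints at [-1.383, 0.342, 1.524, -0, 1.275, -0.146], TCP at [0.172, -0.496, 0.227] pointing down, gripper open.
Joint ranges: [-2.53, 2.53], [-0.77, 2.02], [0.04, 2.7], [-1, 4.14], [0.28, 2.66], [-3.11, 3.11]. Speed limits (rad/s): [2.57, 2.57, 3.14, 3.14, 3.14, 3.14].

INTERFACE

Orientations are given as [roll, pitch, yaw] about the fixed x, y, z axes, in that order (R = Rz(yaw) Ry(pitch) Rx(roll)).
In Python, from bench import robot gives the robot as it stands.
- The arm moves only by the tool jog_arm, never from a script. Its argument "deltas" is a list of rows, each a list of 4 numbers: the shift along the world's x, y, z each as a share of 0.05 m, from -1 to 1, then the turn about the world's z as a share of 360 degrees, from -1 to 1. A call has 1 to 20 rows; each row shifts and turns the commanded pose from where the row before left it; what a row does not reach is not made up. A row lasts 1/12 s, in which the tool goes at most 41.7 mm and 7.16 degrees, less where a joint would pass 70% of its speed; a pose out of reach is approached as far as the arm can. A call with a number of a shift or a turn outside -1 to 1 is refused whole. A call with a gripper value outside its range is refused whole. "jaw" is the opening, from 0 (shut) to 1 (fully open), set as the call begins (left out, the last holds). The fingers move at their own pace and stop on an object; "grip_force" is the grip in N (left out, the last holds). Time passes only in rows, so rows that do not move let the fingers close. It gives the time, the measured TCP pose, the force, the opening and the grip force at its end, in the units of the state.
- robot.get_obs(): the state, without advancing time (a new reading comes with each control period).
- robot.snapshot(name): name is "side" or "top" or "wrist"; returns a dict with "frame" (400x640x3 uint8, blue, green, red), "K" (3x3 intrinsics, pixels), "k1" (the pictures are not rectified: a ray, as slopes to the right and down, at radius r is drawn at 1 + k1 r^2 times it, then the intrinsics apply), "camera_from_world" (4x4, takes a point from world to camera coordinates); the wrist camera has in their place "hand_eye" (4x4, takes a point from camera to tool coordinates, whose origin is the TCP and whose axes are the flange's). Camera axes: x right, y up, looking along -z (the intrinsics and any distortion apply to the point x, -y, -z); pixel columns grow to the right and rows downward; lengths in m; the calibration is good to about 2 mm. A picture is of the moment at which its call begins: read the wrist's pose just before it. There is no depth.
- robot.job_done(): hands the job in; it is judged then, once.
The state is a dict: "time": time; "qpos": joint angles; "qvel": joint speeds; "joint_efforts": joint torques, N m; "tool_pos": TCP position; "tcp_rot": TCP orientation; "ft_force": force on the tool from outside, world axes, zero at the start; "torque": the same for the moment, N m; "gripper_width": finger opening in m; "gripper_force": force on a finger pad.
Only numpy, scipy, OpenCV 4.12 (cv2) and the standard library are available. Lean on these libraries where they do the work, as an engineer would, in place of code of your own. Each camera call takes 0.05 s, during which the arm holds its last target. There are 200 camera calls.

## Working session

There is one attempt and no reset: what is moved stays moved. The work goes in short steps, Python scripts to look and compute and a tool call to move; the robot and the scene stay as the last step left them, time stands still between calls to the robot, and variables do not carry over. Pictures are saved under pics/ and viewed, at most 10 in all, crops included, and the job is handed in when it is done.

Besides the shell and the picture viewer there is one more tool, called by a JSON object that holds its "method" and its "body". jog_arm: Moves the arm, as the interface text tells. Shift numbers are shares of 0.05 m and turn numbers shares of 360 degrees, none past 1 either way. Its arguments: {"type":"object","properties":{"deltas":{"type":"array"},"jaw":{"type":"number"},"grip_force":{"type":"number"}},"required":["deltas"]}

```bash
mkdir -p pics && cat > h.py <<'E'
import numpy as np,cv2
from scipy.spatial.transform import Rotation as R
from bench import robot
def grab(n,tag):
    o=robot.get_obs(); s=robot.snapshot(n); cv2.imwrite(f'pics/{tag}.png',s['frame'])
    if n=='wrist':
        T=np.eye(4);T[:3,:3]=R.from_euler('xyz',o['tcp_rot']).as_matrix() if np.size(o['tcp_rot'])==3 else np.array(o['tcp_rot']).reshape(3,3)
        T[:3,3]=o['tool_pos']; C=T@np.array(s['hand_eye'])
    else: C=np.linalg.inv(np.array(s['camera_from_world']))
    return dict(img=s['frame'],K=np.array(s['K']),k1=s['k1'],C=C)
def ray(c,u,v):
    K=c['K'];p=cv2.undistortPoints(np.array([[[u,v]]],float),K,np.array([c['k1'],0,0,0.]))[0,0]
    return c['C'][:3,3],c['C'][:3,:3]@np.array([p[0],-p[1],-1.])
def onz(c,u,v,z):
    o,d=ray(c,u,v);return o+d*(z-o[2])/d[2]
def cross(c1,p1,c2,p2):
    o1,d1=ray(c1,*p1);o2,d2=ray(c2,*p2)
    t=np.linalg.lstsq(np.c_[d1,-d2],o2-o1,rcond=None)[0]
    a,b=o1+d1*t[0],o2+d2*t[1];return (a+b)/2,np.linalg.norm(a-b)
E
python3 - <<'E'
from h import *
import pickle
np.set_printoptions(precision=4,suppress=True)
D={n:grab(n,n+'0') for n in('top','side')}
pickle.dump(D,open('cams.pkl','wb'))
o=robot.get_obs();print({k:np.round(v,3) for k,v in o.items()})
for n in D: print(n,D[n]['C'],D[n]['K'],D[n]['k1'])
E
```

```text
{'time': np.float64(0.1), 'qpos': array([-1.383,  0.343,  1.525,  0.   ,  1.275, -0.146]), 'qvel': array([-0.001, -0.002, -0.003, -0.   ,  0.002,  0.   ]), 'joint_efforts': array([  0.002, -43.201, -24.469,   0.072,   0.053,  -0.   ]), 'tool_pos': array([ 0.172, -0.496,  0.226]), 'tcp_rot': array([-3.14 , -0.   ,  0.334]), 'ft_force': array([-0.35 ,  0.43 ,  0.666]), 'torque': array([0.008, 0.001, 0.013]), 'gripper_force': np.float64(0.0), 'gripper_width': np.float64(0.092)}
top [[ 0.0022  0.9962 -0.0865  0.5171]
 [-1.      0.002  -0.0024  0.0327]
 [-0.0022  0.0865  0.9962  1.295 ]
 [ 0.      0.      0.      1.    ]] [[474.6092   0.     328.3052]
 [  0.     474.6092 195.7475]
 [  0.       0.       1.    ]] 0.04685969443365387
side [[ 0.9937  0.0496 -0.1003  0.5425]
 [-0.1099  0.6004 -0.7921 -0.754 ]
 [ 0.021   0.7982  0.6021  0.6845]
 [ 0.      0.      0.      1.    ]] [[436.0455   0.     328.8012]
 [  0.     436.0455 209.0034]
 [  0.       0.       1.    ]] 0.026484801441858906
```

View pics/top0.png

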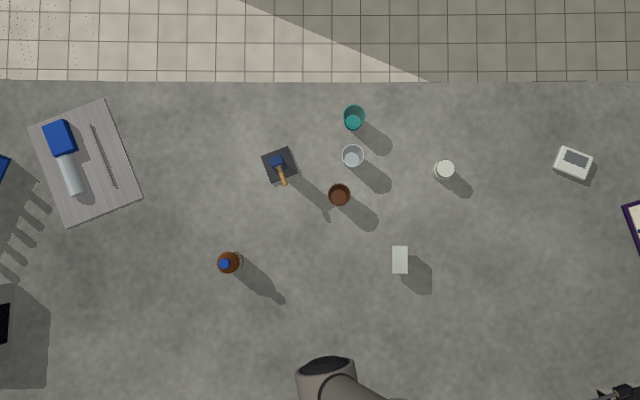

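View pics/side0.png

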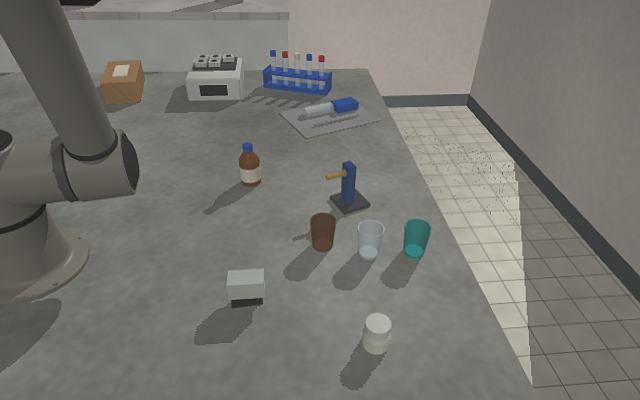

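The top view shows the insert at (400,260), the gauge with its orange pin at (280,170) with the tip near (285,184), the bottle at (229,262), the beaker at (353,156), the jar at (445,169), and the brown look-alike at (339,195).

```bash
python3 - <<'E'
from h import *
import pickle
np.set_printoptions(precision=4,suppress=True)
D=pickle.load(open('cams.pkl','rb'));t,s=D['top'],D['side']
hsv=cv2.cvtColor(t['img'],cv2.COLOR_BGR2HSV)
def big(m,x0,y0,x1,y1):
    k=np.zeros_like(m);k[y0:y1,x0:x1]=m[y0:y1,x0:x1]
    cs,_=cv2.findContours(k,cv2.RETR_EXTERNAL,cv2.CHAIN_APPROX_NONE);return max(cs,key=cv2.contourArea)
m=cv2.inRange(t['img'],(150,150,150),(255,255,255))
c=big(m,380,235,425,285);P=np.array([onz(t,*p[0],.07)[:2] for p in c],np.float32)
r=cv2.minAreaRect(P);print('insert',r,cv2.boxPoints(r))
m=cv2.inRange(hsv,(8,100,100),(30,255,255));c=big(m,255,140,310,195)
P=np.array([onz(t,*p[0],.1)[:2] for p in c],np.float32);r=cv2.minAreaRect(P);print('pin',r);print(cv2.boxPoints(r))
m=cv2.inRange(t['img'],(0,0,0),(85,75,70))
h2=cv2.cvtColor(s['img'],cv2.COLOR_BGR2HSV);m=cv2.inRange(h2,(8,100,100),(30,255,255));c=big(m,315,160,350,190)
print('side pin',cv2.boxPoints(cv2.minAreaRect(c)))
for n,p,z in(('beaker',(353,156),.04),('brown',(339,195),.05),('bottle',(229,262),.1),('jar',(445,169),.06),('base',(280,165),.012)):print(n,onz(t,*p,z)[:2])
E
```

```text
insert ((0.4616956412792206, -0.1466279923915863), (0.038337673991918564, 0.06640966981649399), 89.36739349365234) [[ 0.4283 -0.1654]
 [ 0.4947 -0.1662]
 [ 0.4951 -0.1278]
 [ 0.4287 -0.1271]]
pin ((0.6717395186424255, 0.15443706512451172), (0.04791693389415741, 0.010662279091775417), 20.924644470214844)
[[0.6475 0.1509]
 [0.6513 0.1409]
 [0.696  0.158 ]
 [0.6922 0.168 ]]
side pin [[325.5294 175.1177]
 [343.4117 170.6471]
 [344.3529 174.4118]
 [326.4706 178.8824]]
beaker [ 0.7328 -0.03  ]
brown [0.6273 0.0076]
bottle [0.4547 0.2826]
jar [ 0.6952 -0.2693]
base [0.7124 0.1678]
```

{"method": "jog_arm", "body": {"deltas": [[0.5,0.5,0.8,0],[0.5,0.5,0.8,0]]}}

```text
time: 0.27
tool_pos: [0.2104, -0.456, 0.2877]
tcp_rot: [-3.136, -0.0, 0.331]
ft_force: [-0.3, -1.3, 0.1]
gripper_width: 0.0921
gripper_force: 0.0
```

{"method": "jog_arm", "body": {"deltas": [[0.31,0.386,0,-0.0034],[0.31,0.386,0,-0.0034],[0.31,0.386,0,-0.0034],[0.31,0.386,0,-0.0034],[0.31,0.386,0,-0.0034],[0.31,0.386,0,-0.0034],[0.31,0.386,0,-0.0034],[0.31,0.386,0,-0.0034],[0.31,0.386,0,-0.0034],[0.31,0.386,0,-0.0034],[0.31,0.386,0,-0.0034],[0.31,0.386,0,-0.0034],[0.31,0.386,0,-0.0034],[0.31,0.386,0,-0.0034],[0.31,0.386,0,-0.0034],[0.31,0.386,0,-0.0034],[0,0,0,0],[0,0,0,0]]}}

```text
time: 1.77
tool_pos: [0.4592, -0.1474, 0.2887]
tcp_rot: [-3.141, 0.001, -0.005]
ft_force: [0.1, -0.6, -0.0]
gripper_width: 0.0916
gripper_force: 0.0
```

```bash
python3 - <<'E'
from h import *
import pickle
c=grab('wrist','w1');pickle.dump(c,open('w1.pkl','wb'));print(robot.get_obs()['tool_pos'],robot.get_obs()['tcp_rot'],c['C'])
E
```

```text
[ 0.45880209 -0.14808054  0.28877783] [ 3.14156819e+00  1.12631337e-03 -6.51359706e-03] [[-5.77298587e-03  9.67041504e-01  2.54553338e-01  5.27472858e-01]
 [-9.99983022e-01 -5.78445851e-03 -7.03492672e-04 -1.47771993e-01]
 [ 7.92146607e-04 -2.54553077e-01  9.67058480e-01  4.46846543e-01]
 [ 0.00000000e+00  0.00000000e+00  0.00000000e+00  1.00000000e+00]]
```

View pics/w1.png

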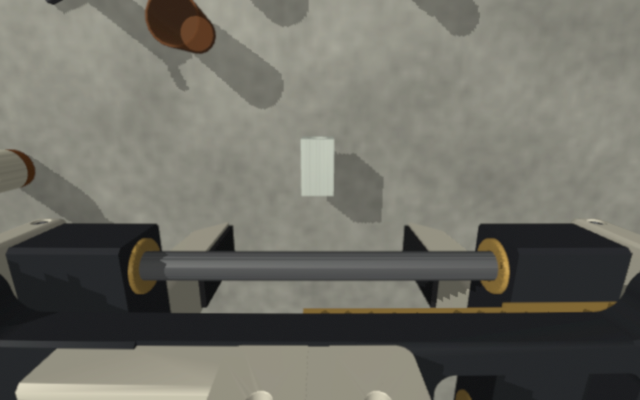

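The wrist view shows the insert's top at (301–334, 138–196), well placed between the fingers.

```bash
python3 - <<'E'
from h import *
import pickle
c=pickle.load(open('w1.pkl','rb'))
m=cv2.inRange(c['img'],(175,175,175),(255,255,255));k=np.zeros_like(m);k[125:205,290:345]=m[125:205,290:345]
cs=max(cv2.findContours(k,cv2.RETR_EXTERNAL,cv2.CHAIN_APPROX_NONE)[0],key=cv2.contourArea)
print(cv2.boundingRect(cs))
P=np.array([onz(c,*p[0],.07)[:2] for p in cs],np.float32);print(cv2.minAreaRect(P))
print(np.round(robot.get_obs()['qpos'],3))
E
```

```text
(301, 140, 32, 55)
((0.46158936619758606, -0.14595600962638855), (0.06686896085739136, 0.03721446543931961), 0.3050687909126282)
[-4.710e-01  2.190e-01  1.522e+00 -1.000e-03  1.402e+00  1.106e+00]
```

{"method": "jog_arm", "body": {"deltas": [[0.062,0.004,-0.5,0.0002],[0.062,0.004,-0.5,0.0002],[0.062,0.004,-0.5,0.0002],[0.062,0.004,-0.5,0.0002],[0.062,0.004,-0.5,0],[0.062,0.004,-0.5,0],[0.062,0.004,-0.5,0],[0.06,0.004,-0.5,0],[0,0,-0.29,0],[0,0,-0.29,0],[0,0,-0.29,0],[0,0,-0.28,0],[0,0,0,0],[0,0,0,0]], "jaw": 1}}

```text
time: 2.98
tool_pos: [0.4829, -0.1473, 0.0314]
tcp_rot: [-3.141, 0.002, -0.004]
ft_force: [0.1, 0.3, 0.6]
gripper_width: 0.0921
gripper_force: 0.0
```

{"method": "jog_arm", "body": {"deltas": [[0,0,0,0],[0,0,0,0],[0,0,0,0],[0,0,0,0],[0,0,0,0],[0,0,0,0],[0,0,0,0],[0,0,0,0],[0,0,0,0],[0,0,0,0]], "jaw": 0, "grip_force": 35}}

```text
time: 3.82
tool_pos: [0.4838, -0.1465, 0.0317]
tcp_rot: [-3.142, -0.0, -0.003]
ft_force: [0.8, 0.4, 0.8]
gripper_width: 0.0398
gripper_force: 34.9
```

{"method": "jog_arm", "body": {"deltas": [[0,0,0.2,0],[0,0,0.5,0],[0,0,0.5,0],[0,0,0.5,0],[0,0,0.3,0],[0.193,0.456,0,0.0049],[0.193,0.456,0,0.0049],[0.193,0.456,0,0.0049],[0.193,0.456,0,0.0049],[0.193,0.456,0,0.0049],[0.193,0.456,0,0.0049],[0.193,0.456,0,0.0049],[0.193,0.456,0,0.0049],[0.193,0.456,0,0.0049],[0.193,0.456,0,0.0049],[0.193,0.456,0,0.0049],[0.193,0.456,0,0.0049],[0,0,0,0],[0,0,0,0]]}}

```text
time: 5.4
tool_pos: [0.5992, 0.128, 0.1315]
tcp_rot: [-3.142, 0.001, 0.368]
ft_force: [-0.3, -0.6, -3.8]
gripper_width: 0.0401
gripper_force: 34.9
```

```bash
python3 - <<'E'
from h import *
import pickle
c=grab('wrist','w2');pickle.dump(c,open('w2.pkl','wb'));o=robot.get_obs();print(o['tool_pos'],o['tcp_rot'],o['ft_force'])
E
```

```text
[0.59900277 0.12707235 0.13150503] [3.14144571e+00 1.32723212e-03 3.67172371e-01] [ 0.04007573 -0.83977894 -3.01531755]
```

View pics/w2.png

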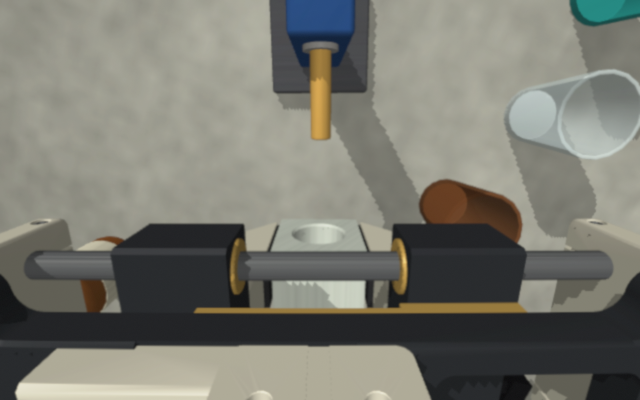

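The wrist view shows the pin tip at (320,138), the root at (320,47), and the insert's pocket at (318,235), so the pin and the bore line up.

```bash
python3 - <<'E'
from h import *
import pickle
c=pickle.load(open('w2.pkl','rb'))
a=onz(c,320,135,.1);b=onz(c,320,52,.1);print(a,b,np.degrees(np.arctan2(*(b-a)[[1,0]])))
T=np.array([.5991,.1275]);e=np.array([np.cos(.3675),np.sin(.3675)]);n=np.array([-e[1],e[0]])
for p in(a,b,onz(c,318,235,.113+.0)):print((p[:2]-T)@e,(p[:2]-T)@n)
E
```

```text
[0.65070699 0.14646151 0.1       ] [0.69360783 0.16307008 0.1       ] 21.16335515887387
0.05497367136109304 -0.0008461238742734985
0.10097713666661574 -0.0007600867916501416
-0.003698653672880083 0.00033836293870947943
```

{"method": "jog_arm", "body": {"deltas": [[0.006,-0.014,-0.25,0],[0,0,-0.25,0],[0,0,-0.25,0],[0,0,-0.25,0],[0.168,0.0646,0,0],[0.168,0.0646,0,0],[0.168,0.0646,0,0],[0.168,0.0646,0,0],[0.075,0.029,0,0],[0.037,0.0144,0,0],[0,0,0,0],[0,0,0,0]]}}

```text
time: 6.45
tool_pos: [0.6385, 0.1408, 0.0816]
tcp_rot: [3.142, 0.001, 0.366]
ft_force: [0.3, -0.1, -2.5]
gripper_width: 0.0397
gripper_force: 34.9
```

```bash
python3 - <<'E'
from h import *
o=robot.get_obs();print(o['tool_pos'],o['ft_force'],((o['tool_pos'][:2]-np.array([.5991,.1275]))@[.9333,.3593]-.042)*1000)
E
```

```text
[0.63854551 0.14082868 0.08163253] [ 0.27041322 -0.13776    -2.53112921] -0.396515600541561
```

{"method": "jog_arm", "body": {"deltas": [[0.037,0.0144,0,0],[0.037,0.0144,0,0],[0.037,0.0144,0,0],[0.019,0.0072,0,0],[0,0,0,0]]}}

```text
time: 6.87
tool_pos: [0.6457, 0.144, 0.0817]
tcp_rot: [3.141, -0.0, 0.367]
ft_force: [-0.5, 0.3, -2.0]
gripper_width: 0.0397
gripper_force: 34.9
```

{"method": "jog_arm", "body": {"deltas": [[0.019,0.0072,0,0],[0.019,0.0072,0,0],[0.019,0.0072,0,0],[0.019,0.0072,0,0],[0,0,0,0]]}}

```text
time: 7.28
tool_pos: [0.6496, 0.1454, 0.0817]
tcp_rot: [3.141, -0.0, 0.366]
ft_force: [0.5, 0.1, -3.1]
gripper_width: 0.04
gripper_force: 34.9
```

{"method": "jog_arm", "body": {"deltas": [[0.019,0.0072,0,0],[0.019,0.0072,0,0],[0,0,0,0]]}}

```text
time: 7.53
tool_pos: [0.6514, 0.1461, 0.0817]
tcp_rot: [3.141, -0.0, 0.366]
ft_force: [-0.6, 0.4, -3.1]
gripper_width: 0.0398
gripper_force: 34.9
```

{"method": "jog_arm", "body": {"deltas": [[0.019,0.0072,0,0],[0.019,0.0072,0,0],[0.019,0.0072,0,0],[0,0,0,0]]}}

```text
time: 7.87
tool_pos: [0.6543, 0.1472, 0.0817]
tcp_rot: [3.141, -0.0, 0.367]
ft_force: [-0.6, 0.3, -2.4]
gripper_width: 0.0399
gripper_force: 34.9
```

{"method": "jog_arm", "body": {"deltas": [[0.019,0.0072,0,0],[0.019,0.0072,0,0],[0.019,0.0072,0,0],[0,0,0,0]]}}

```text
time: 8.2
tool_pos: [0.6571, 0.1483, 0.0817]
tcp_rot: [3.141, -0.0, 0.366]
ft_force: [0.5, -0.4, -2.3]
gripper_width: 0.0399
gripper_force: 34.9
```

{"method": "jog_arm", "body": {"deltas": [[0.019,0.0072,0,0],[0.019,0.0072,0,0],[0.019,0.0072,0,0],[0,0,0,0]]}}

```text
time: 8.53
tool_pos: [0.6576, 0.1485, 0.0814]
tcp_rot: [-3.141, 0.006, 0.367]
ft_force: [-8.9, -3.4, 2.2]
gripper_width: 0.0397
gripper_force: 34.9
```

{"method": "jog_arm", "body": {"deltas": [[0.019,0.0072,0,0],[0.019,0.0072,0,0],[0,0,0,0]]}}

```text
time: 8.78
tool_pos: [0.6576, 0.1485, 0.0813]
tcp_rot: [-3.141, 0.011, 0.367]
ft_force: [-15.0, -6.1, 6.0]
gripper_width: 0.0399
gripper_force: 34.9
```

Bottomed at about 20 mm, so this pocket is the deep one, and it is the gripped end. I'll draw it off and carry it to clear bench.

{"method": "jog_arm", "body": {"deltas": [[-0.1,-0.038,0,0],[-0.187,-0.072,0,0],[-0.187,-0.072,0,0],[-0.187,-0.072,0,0],[-0.187,-0.072,0,0],[-0.187,-0.072,0,0],[-0.187,-0.072,0,0],[-0.187,-0.072,0.1,0],[-0.25,-0.25,0.2,0],[-0.25,-0.25,0.1,0],[-0.25,-0.25,0,0],[-0.25,-0.25,-0.1,0],[-0.25,-0.25,-0.2,0],[-0.25,-0.25,-0.2,0],[-0.25,-0.25,-0.2,0],[-0.25,-0.25,-0.1,0],[0,0,-0.1,0],[0,0,0,0],[0,0,0,0]]}}

```text
time: 10.37
tool_pos: [0.4922, 0.0231, 0.057]
tcp_rot: [3.141, -0.001, 0.366]
ft_force: [0.3, 0.3, -2.6]
gripper_width: 0.0399
gripper_force: 34.9
```

{"method": "jog_arm", "body": {"deltas": [[0,0,0,0],[0,0,0,0],[0,0,0,0],[0,0,0,0],[0,0,0,0]], "grip_force": 8}}

```text
time: 10.78
tool_pos: [0.4914, 0.0231, 0.0568]
tcp_rot: [3.141, -0.0, 0.367]
ft_force: [0.2, 0.2, -3.1]
gripper_width: 0.0402
gripper_force: 8.0
```

```bash
python3 - <<'E'
from h import *
c=grab('side','s3');g=grab('wrist','w3')
o=robot.get_obs();print(o['tool_pos'],o['ft_force'],o['gripper_width'])
a=cv2.resize(c['img'][150:350,120:440],None,fx=2,fy=2);b=g['img'][150:350]
cv2.imwrite('pics/m3.png',np.vstack([a,b]))
E
```

```text
[0.49134364 0.02301752 0.056725  ] [-0.38231818 -0.37191629 -1.23259045] 0.040123676747007196
```

View pics/m3.png

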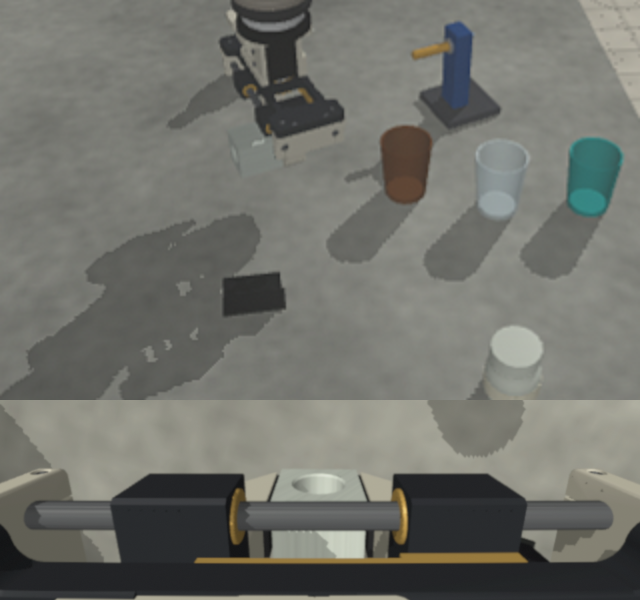

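The insert is still level: it sits left of the fingers in the side view at (255,150), and its pocket ellipse in the wrist view is unchanged. I'll loosen the grip a bit more.

{"method": "jog_arm", "body": {"deltas": [[0,0,0,0],[0,0,0,0],[0,0,0,0],[0,0,0,0],[0,0,0,0],[0,0,0,0]], "grip_force": 4.5}}

```text
time: 11.38
tool_pos: [0.4913, 0.0229, 0.0567]
tcp_rot: [3.142, 0.0, 0.366]
ft_force: [-0.7, -0.5, -2.8]
gripper_width: 0.0397
gripper_force: 4.5
```

```bash
python3 - <<'E'
from h import *
c=grab('side','s4');g=grab('wrist','w4')
o=robot.get_obs();print(o['tool_pos'],o['ft_force'],o['gripper_width'])
a=cv2.resize(c['img'][150:350,120:440],None,fx=2,fy=2);b=g['img'][150:350]
cv2.imwrite('pics/m4.png',np.vstack([a,b]))
p=cv2.imread('pics/w3.png');print(cv2.absdiff(p,g['img'])[200:300,260:380].mean(), cv2.absdiff(cv2.imread('pics/s3.png'),c['img'])[200:260,220:300].mean())
E
```

```text
[0.49125808 0.02292308 0.0566665 ] [ 0.01729042 -0.37032429 -3.63730438] 0.03993160543664276
1.582 1.0207638888888888
```

{"method": "jog_arm", "body": {"deltas": [[0,0,0,0],[0,0,0,0],[0,0,0,0],[0,0,0,0],[0,0,0,0],[0,0,0,0]], "grip_force": 3}}

```text
time: 11.98
tool_pos: [0.4912, 0.0229, 0.0567]
tcp_rot: [3.141, 0.0, 0.367]
ft_force: [-0.2, -0.7, -2.6]
gripper_width: 0.04
gripper_force: 3.0
```

```bash
python3 - <<'E'
from h import *
c=grab('side','s5');g=grab('wrist','w5')
o=robot.get_obs();print(o['tool_pos'],o['ft_force'],o['gripper_width'])
a=cv2.resize(c['img'][150:350,120:440],None,fx=2,fy=2);b=g['img'][150:350]
cv2.imwrite('pics/m5.png',np.vstack([a,b]))
p=cv2.imread('pics/w3.png');print(cv2.absdiff(p,g['img'])[200:300,260:380].mean(), cv2.absdiff(cv2.imread('pics/s3.png'),c['img'])[200:260,220:300].mean())
E
```

```text
[0.49121843 0.02292564 0.05666779] [-0.31608061  0.07837662 -2.79939435] 0.03977304892224558
32.00472222222222 3.6414583333333335
```

View pics/m5.png

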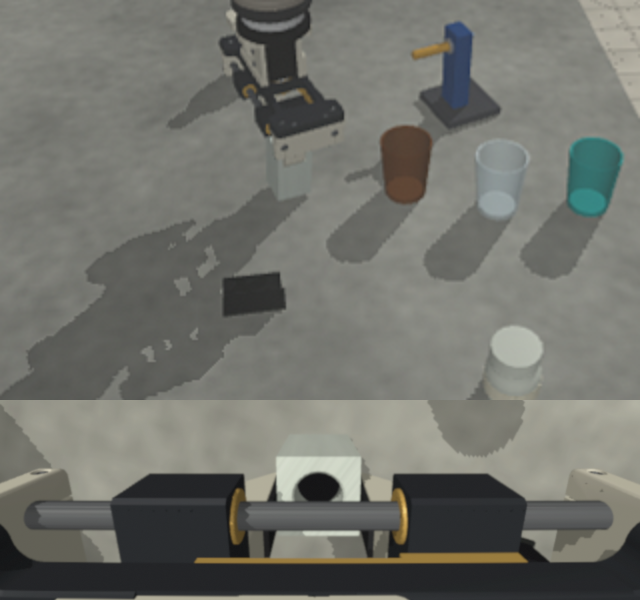

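The insert swung to vertical: it hangs below the fingers at (290,175) in the side view, and the deep pocket faces up with its black stop at (318,488) in the wrist view. I'll square it on the bench, then grip it firmly.

{"method": "jog_arm", "body": {"deltas": [[0,0,-0.1,0],[0,0,-0.1,0],[0,0,-0.06,0],[0,0,-0.04,0],[0,0,-0.04,0],[0,0,0,0],[0,0,0,0]]}}

```text
time: 12.67
tool_pos: [0.4914, 0.0229, 0.0395]
tcp_rot: [3.141, -0.0, 0.366]
ft_force: [0.8, -1.3, 2.1]
gripper_width: 0.0401
gripper_force: 3.0
```

{"method": "jog_arm", "body": {"deltas": [[0,0,-0.02,0],[0,0,-0.02,0],[0,0,0,0]]}}

```text
time: 12.92
tool_pos: [0.4915, 0.0229, 0.0378]
tcp_rot: [3.141, -0.001, 0.366]
ft_force: [0.9, 0.1, 2.7]
gripper_width: 0.04
gripper_force: 3.0
```

{"method": "jog_arm", "body": {"deltas": [[0,0,0,0],[0,0,0,0],[0,0,0,0],[0,0,0,0],[0,0,0,0]], "jaw": 0.55}}

```text
time: 13.33
tool_pos: [0.491, 0.023, 0.0375]
tcp_rot: [-3.141, 0.001, 0.366]
ft_force: [0.2, -0.4, 0.1]
gripper_width: 0.0502
gripper_force: 0.0
```

{"method": "jog_arm", "body": {"deltas": [[0,0,0,0],[0,0,0,0],[0,0,0,0],[0,0,0,0],[0,0,0,0],[0,0,0,0],[0,0,0,0],[0,0,0,0]], "jaw": 0, "grip_force": 35}}

```text
time: 14.0
tool_pos: [0.4912, 0.0229, 0.0376]
tcp_rot: [3.142, 0.0, 0.366]
ft_force: [0.1, -0.8, -1.3]
gripper_width: 0.0402
gripper_force: 35.0
```

{"method": "jog_arm", "body": {"deltas": [[0,0,0.1,0],[0,0,0.3,0],[0,0,0.5,0],[0,0,0.5,0],[0,0,0.5,0],[0,0,0.5,0],[0,0,0.5,0],[0,0,0.5,0],[0,0,0.5,0],[0,0,0.3,0],[0,0,0.1,0],[0,0,0,0],[0,0,0,0],[0,0,0,0],[0,0,0,0],[0,0,0,0],[0,0,0,0]]}}

```text
time: 15.42
tool_pos: [0.491, 0.0229, 0.252]
tcp_rot: [-3.141, 0.001, 0.366]
ft_force: [-0.3, 1.1, -2.9]
gripper_width: 0.0397
gripper_force: 35.0
```

```bash
python3 - <<'E'
from h import *
c=grab('side','s6');g=grab('wrist','w6')
o=robot.get_obs();print(o['tool_pos'],o['ft_force'],o['gripper_width'])
a=cv2.resize(c['img'][60:260,160:480],None,fx=2,fy=2);b=g['img'][150:350]
cv2.imwrite('pics/m6.png',np.vstack([a,b]))
E
```

```text
[0.4911746  0.02291697 0.25232412] [-0.27784391  0.96604914 -1.89153637] 0.039895386555117
```

View pics/m6.png

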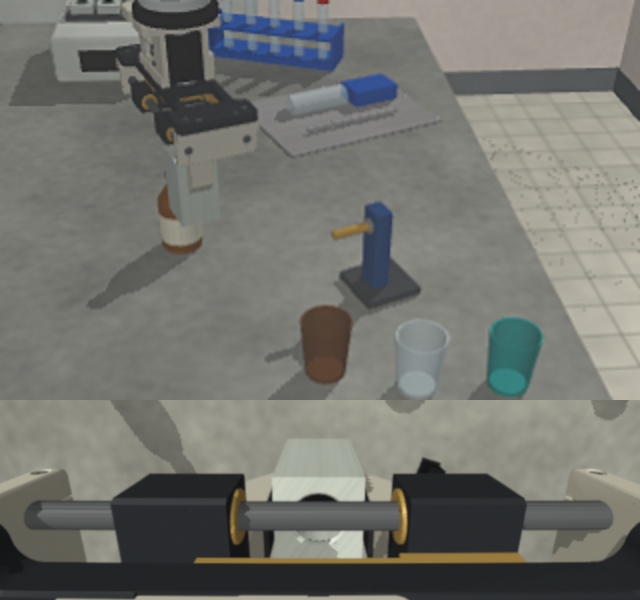

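The wrist view shows the pocket facing up at (320,510) and the front face spanning rows 440–475. I'll check that it is plumb against the projected geometry.

```bash
python3 - <<'E'
from h import *
g=robot.snapshot('wrist');H=np.linalg.inv(np.array(g['hand_eye']));K=np.array(g['K'])
# tool frame: z down; top z=-.032, bottom z=.038
for a in(.018,.02,.022):
  for tilt in(-5,0,5):
    P=np.array([[a+np.tan(np.radians(tilt))*(z+.019),s,z] for z in(-.032,.038) for s in(-.02,.02)])
    q=P@H[:3,:3].T+H[:3,3];q*=[1,-1,-1]
    print(a,tilt,cv2.projectPoints(q,np.zeros(3),np.zeros(3),K,np.array([g['k1'],0,0,0.]))[0].reshape(-1).round(0))
m=cv2.cvtColor(g['frame'],cv2.COLOR_BGR2GRAY);print(m[175:240:3,318], m[176:236:3,290])
E
```

```text
0.018 -5 [271. 230. 364. 229. 287. 199. 349. 199.]
0.018 0 [271. 232. 364. 232. 287. 192. 349. 192.]
0.018 5 [271. 234. 364. 234. 287. 184. 349. 184.]
0.02 -5 [271. 225. 364. 225. 287. 196. 349. 196.]
0.02 0 [271. 228. 364. 228. 287. 189. 349. 189.]
0.02 5 [271. 230. 364. 230. 287. 181. 349. 181.]
0.022 -5 [271. 221. 365. 221. 287. 193. 349. 193.]
0.022 0 [271. 223. 365. 223. 287. 186. 349. 186.]
0.022 5 [271. 226. 364. 226. 287. 178. 349. 178.]
[149 145 143 142 145 163 164 164 165 165 165 165 165 165 165 165 164 172
 196 197 198 198] [145 145 146 144 153 166 167 168 168 169 169 171 170 170 171 170 170 192
 203 202]
```

```bash
python3 -c "
from bench import robot
print(robot.job_done())"
```

```text
the job is handed in; nothing more can be done
None
```

The job is handed in: the pin bottomed about 20 mm into the first pocket tried, so that is the deep one (the other must be about 10 mm). The insert is now held about 21 cm above the bench with that pocket pointing up, within about 1° of straight; the bottle, beaker and jar were not touched.

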